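Set out the doming station on a jeweller's bench

TASK

Set up the bench for doming, left, right and behind being as seen from the robot. Lay the flat square steel block centred on the round rubber pad and stand the steel doming cube upright in the middle of that block; stand the round punch stand straight behind the pad (on the side away from the robot) with a finger's width, about 20 mm, between the two, and put the small tin on the bench midway between the pad and the anvil, in line with them. Leave the big tin, the brass cone and the mallet where they are.

Things in the scene. Friction and masses are not known exactly. Their poses are not given: they have to be found in the camera images.
- block: Plain flat steel bench block, 56 x 56 mm, 20 mm high, 0.5 kg, lying flat, any yaw. Origin: centre of its underside; z up, x and y along its sides.
- cube: Steel doming cube, 40 mm each way, 0.45 kg, with dark round hollows drawn on its top and sides, any yaw. Origin: centre of its underside; z up, x and y along its sides.
- stand: Punch stand: round light-wood base 54 mm in diameter and 32 mm high, with five ball-headed steel punches standing up out of its top, 63 mm high over all; 0.16 kg. Grip the wooden base. Origin: centre of its underside; z up.
- tin: The small one of two closed round aluminium tins: 52 mm in diameter, 24 mm high, 0.09 kg, standing flat. Origin: centre of its underside; z up.
- pad: Round black rubber pad fixed on the bench, 90 mm in diameter, 6 mm thick: place of the block. Origin: centre of its underside; its x points straight away from the robot's side of the bench (world x, 'behind'), its y to the left (world y), z up.
- anvil: Small steel anvil fixed on the bench, 200 to 220 mm to the left or right of the pad (centre to centre, within 12 mm of the same x). Foot 110 mm (x) by 84 mm (y), 60 mm high; its horn points away from the robot to 76 mm from its centre. Origin: centre of its foot's underside; axes as the world's.
- big_tin: The big one of the two closed aluminium tins: 72 mm in diameter, 46 mm high, loose, not to be moved. Origin: centre of its underside.
- cone: Brass ring cone, foot 50 mm in diameter, tapering, 62 mm high, loose, not to be moved. Origin: centre of its underside.
- mallet: Small wooden mallet lying on the bench nearest to the robot, roughly along y: head 32 mm in diameter and 56 mm long, handle 14 mm thick reaching 162 mm from the head's middle along its x; 32 mm high; loose, not to be moved. Origin: on the bench under the head's middle.

How it is judged:
By the outcome, as a careful person would: the job done as asked, in the order asked, and still so for the second after the job is handed in, with the robot touching nothing.
It also fails if it takes over 112 s, if anything falls off the work surface, if the arm or the gripper's body presses on something with over 40 N, if the wrist force passes 120 N, or if a joint passes its speed limit or range.

ROBOT

A 6-joint arm with a two-finger parallel gripper is mounted at the origin on the work surface. World frame = base frame: x ahead of the robot, y to its left, z up, the work surface at z = 0. Lengths are in mm, angles in rad, forces in N, time in s.
With the tool pointing down it reaches from about 275 to 1000 mm from the base axis. Payload 8.4 kg.
Tool frame: the origin (TCP) lies midway between the tips of the shut fingers; the grasp point (between the pads) lies r.grip_point_offset behind it (r.grip_point_offset is the distance from the TCP to the grasp point, in mm); z points along the fingers, y is the direction in which the jaws open and shut (so a half turn about z gives the same grasp; the last joint's range is limited). The gripper opens to 85 mm and grips with 20 to 120 N. Pads are 22 mm wide; open, the fingers measure 114 mm over their backs; the gripper's body (76 mm by 85 mm) begins 54 mm behind the grasp point. The pads swing forward as they close: fully open they stand 13 mm farther back than shut.
Start: joints at [1.273, 0.353, 1.633, -0, 1.155, -0.002], TCP at [182.189, 597.859, 231.281] pointing down, gripper open.
Joint ranges: [-2.63, 2.63], [-0.92, 2.1], [0.06, 2.66], [-1.3, 4.44], [0, 2.69], [-3.02, 3.02]. Speed limits (rad/s): [2.22, 2.22, 2.79, 3.14, 3.14, 3.14].

INTERFACE

Orientations are given as [roll, pitch, yaw] about the fixed x, y, z axes, in that order (R = Rz(yaw) Ry(pitch) Rx(roll)).
In Python, from rig import r gives the robot as it stands.
- The arm moves only by the tool move_arm, never from a script. Its argument "targets" is one flat list of numbers, 5 for each row, row after row: the gripper's target within -1 to 1 (fully open at 1, half-way at 0, shut at -1), then the shift along the tool's x, y, z in cm, then the turn about the tool's z in degrees. In form: [gripper, tx, ty, tz, turn, gripper, tx, ty, tz, turn, ...]. A call has 1 to 10 rows; each row is the pose to reach, as a shift and turn from the pose commanded when the call began, along the tool's axes at that moment; what a row does not reach only later rows make up. A row lasts 1/10 s, in which the tool goes at most 50 mm and 8.59 degrees, less where a joint would pass 70% of its speed; a pose out of reach is approached as far as the arm can. A call with a gripper value outside its range is refused whole. The fingers move at their own pace and stop on an object; "squeeze" is the grip in N (left out, the last holds). Time passes only in rows, so rows that repeat a pose let the fingers close. It gives the time, the measured TCP pose, the force and the opening at its end, in the units of the state.
- r.sense(): the state, without advancing time (a new reading comes with each control period).
- r.grab_frame(name): name is "scene" or "top" or "wrist"; returns a dict with "img" (420x560x3 uint8, blue, green, red), "K" (3x3 intrinsics, pixels), "world_to_cam" (4x4, takes a point from world to camera coordinates). Camera axes: x right, y down, z forward; pixel columns grow to the right and rows downward; lengths in mm; the calibration is good to about 2 mm. A picture is of the moment at which its call begins. There is no depth.
- r.sign_off(): hands the job in, once; it reports no verdict.
Trained networks look in a picture, given as the dict that the camera call returned (one of the last four; its "shot" number tells which), for a name from the list of things; names that differ only in an ending like _2 or _b are one class to them, and where a whole thing is asked for, a point or a joint stands for the part that bears it (a point fixed in the world has none). Each returns a list of dicts, best first, with "conf" (0 to 1); they miss things now and then, are a little off and sometimes report something else, mostly with a low value. They report only what shows in the picture. A call takes as long as a camera call.
- r.outline_of(picture, thing): "region" (420x560 bool, what is visible of it).
- r.mark_of(picture, thing): "position" ([x, y, z] in mm, in world coordinates, good to about 4 mm: a listed point, or the origin of a listed thing).
The state is a dict: "clock": time; "qpos": joint angles; "qvel": joint speeds; "joint_efforts": joint torques, N m; "eef_pos": TCP position; "tcp_rot": TCP orientation; "contact_force": force on the tool from outside, world axes, zero at the start; "wrist_torque": the same for the moment, N m; "opening": opening from 0.0 (shut) to 1.0 (fully open).
Only numpy, scipy, OpenCV 4.12 (cv2) and the standard library are available. Lean on these libraries where they do the work, as an engineer would, in place of code of your own. Each camera call takes 0.05 s, during which the arm holds its last target.

## Working session

There is one attempt and no reset: what is moved stays moved. The work goes in short steps, Python scripts to look and compute and a tool call to move; the robot and the scene stay as the last step left them, time stands still between calls to the robot, and variables do not carry over. Pictures are saved under pics/ and viewed, and the job is handed in when it is done.

Besides the shell and the picture viewer there is one more tool, called after "Emit:" in YAML: its name, and indented under it one key for each argument. move_arm: Moves the arm, as the interface text tells. Its arguments: {"type":"object","properties":{"targets":{"type":"array","items":{"type":"number"}},"squeeze":{"type":"number"}},"required":["targets"]}

```bash
ls; mkdir -p pics; cat > h.py <<'E'
import numpy as np, cv2
from rig import r
np.set_printoptions(precision=1,suppress=True)
def px2w(f,u,v,z):
    K=f["K"];T=f["world_to_cam"];R=T[:3,:3];t=T[:3,3]
    c=-R.T@t; d=R.T@np.linalg.inv(K)@np.array([u,v,1.0])
    return c+d*(z-c[2])/d[2]
def w2px(f,p):
    T=f["world_to_cam"];q=f["K"]@(T[:3,:3]@np.array(p,float)+T[:3,3]);return q[:2]/q[2]
E
python3 - <<'E'
from h import *
s=r.sense();print({k:np.round(v,3) for k,v in s.items()},r.grip_point_offset)
for n in ["scene","top"]:
    f=r.grab_frame(n);cv2.imwrite(f"pics/{n}0.png",f["img"])
    T=f["world_to_cam"];print(n,-T[:3,:3].T@T[:3,3])
    for t in ["block","cube","stand","tin","pad","anvil","big_tin","cone","mallet"]:
        print(t,[(round(m["conf"],2),np.round(m["position"],1)) for m in r.mark_of(f,t)[:3]])
print(r.sense()["clock"])
E
```

```text
pics
{'clock': np.float64(0.0), 'qpos': array([ 1.3,  0.4,  1.6,  0. ,  1.2, -0. ]), 'qvel': array([-0., -0.,  0., -0.,  0., -0.]), 'joint_efforts': array([ -0. , -60.5, -34.2,  -0. ,   0. ,   0. ]), 'eef_pos': array([182.1, 597.4, 230.6]), 'tcp_rot': array([-3.1, -0. ,  2.8]), 'contact_force': array([ 0.8, -0.6,  1. ]), 'wrist_torque': array([-0., -0.,  0.]), 'opening': np.float64(1.003)} 18.700000000000003
scene [1108.4 -535.1  819.1]
block [(0.82, array([612.2, 322.6,   1.3]))]
cube [(0.57, array([ 603.5, -297.9,   -0.5]))]
stand [(0.67, array([478.5, 305.1,   3.2])), (0.54, array([422.1, -35.9,   1.1])), (0.46, array([ 362.1, -318.5,   -6.6]))]
tin [(0.78, array([ 364.2, -319.4,   -5.2]))]
pad [(0.63, array([558.6, 136.7,   0.6]))]
anvil [(0.68, array([551.6, -67.3,  -1.1]))]
big_tin [(0.63, array([478.7, 305.5,   0.9])), (0.59, array([ 494.3, -304. ,   -1. ]))]
cone [(0.67, array([352.1, 316.3,   3. ]))]
mallet [(0.85, array([425.1, -33.7,   0.3]))]
top [ 379.9  -15.6 1011.7]
block [(0.62, array([607.4, 319.4,  -5.9]))]
cube [(0.78, array([ 600.9, -298.8,    3.5]))]
stand [(0.62, array([479.6, 309.8,  -2. ]))]
tin [(0.62, array([ 362.1, -325.8,   -1.9]))]
pad [(0.92, array([557. , 139.2,   1.6]))]
anvil [(0.78, array([555. , -73.7,   1.5]))]
big_tin [(0.93, array([ 490.4, -299.6,   -0.3]))]
cone [(0.69, array([353.9, 321.1,  -2.4]))]
mallet [(0.71, array([423.5, -32.2,   1. ]))]
1.0
```

View pics/top0.png

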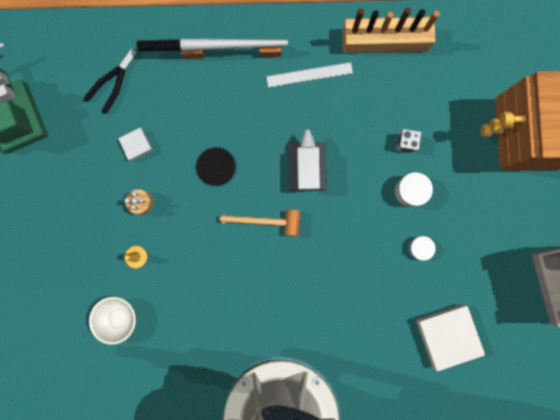

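View pics/scene0.png

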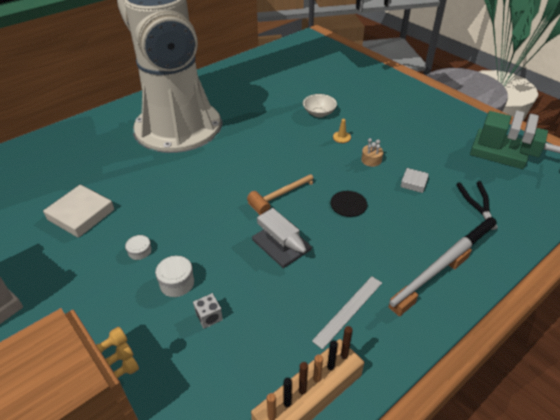

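The top view shows the block at (135,144), stand (138,202), cone (136,257), pad (216,166), anvil (308,165), cube (409,140), big tin (414,189) and small tin (423,248). The network marks agree with these, apart from low-confidence duplicates. Next I'll refine the poses by fitting silhouettes.

```bash
cat >> h.py <<'E'
from scipy.optimize import minimize
SH={"block":("box",56,56,20),"cube":("box",40,40,40),"stand":("cyl",54,32),"tin":("cyl",52,24),"pad":("cyl",90,6),"big_tin":("cyl",72,46),"anvilfoot":("box",110,84,10)}
def pts(sh,x,y,yaw,z0=0):
    if sh[0]=="box":
        P=np.array([[a*sh[1]/2,b*sh[2]/2] for a in(-1,1) for b in(-1,1)]);h=sh[3]
    else:
        a=np.linspace(0,2*np.pi,48,endpoint=False);P=np.c_[np.cos(a),np.sin(a)]*sh[1]/2;h=sh[2]
    c,s=np.cos(yaw),np.sin(yaw);P=P@np.array([[c,s],[-s,c]])+[x,y]
    return np.r_[np.c_[P,np.full(len(P),z0)],np.c_[P,np.full(len(P),z0+h)]]
def proj(f,P):
    T=f["world_to_cam"];q=(P@T[:3,:3].T+T[:3,3])@f["K"].T;return q[:,:2]/q[:,2:]
def hullmask(f,sh,x,y,yaw,z0=0,S=4):
    hull=cv2.convexHull(proj(f,pts(sh,x,y,yaw,z0)).astype(np.float32))
    m=np.zeros((420*S,560*S),np.uint8)
    cv2.fillPoly(m,[np.round((hull+0.5)*S*16-8).astype(np.int32)],255,shift=4)
    return cv2.resize(m,(560,420),interpolation=cv2.INTER_AREA)/255.
def fit(f,name,x0,z0=0,yaw0s=(0,.4,.8,1.2),region=None):
    sh=SH[name]
    if region is None:
        o=r.outline_of(f,name)
        if not o:return None
        region=o[0]["region"]
    reg=region.astype(float)
    best=None
    for y0 in (yaw0s if sh[0]=="box" else (0,)):
        def c(p): return np.abs(hullmask(f,sh,p[0],p[1],p[2] if len(p)>2 else 0,z0)-reg).sum()/reg.sum()
        s=[[x0[0],x0[1]]+([y0] if sh[0]=="box" else [])]
        s=np.array(s[0]);sim=np.vstack([s]+[s+d for d in np.diag([8,8,.3][:len(s)])])
        o=minimize(c,s,method="Nelder-Mead",options=dict(initial_simplex=sim,maxiter=90))
        if best is None or o.fun<best.fun:best=o
    return best.x,best.fun,int(reg.sum())
E
python3 - <<'E'
from h import *
G={"block":(609,320),"cube":(602,-298),"stand":(479,308),"tin":(363,-322),"pad":(558,138),"big_tin":(492,-301)}
for n in ["top","scene"]:
    f=r.grab_frame(n)
    for t in G:
        b=fit(f,t,G[t]);print(n,t,None if b is None else (b[0].round(2),round(b[1],3),b[2]))
    o=r.outline_of(f,"anvil")
    if o:
        v,u=np.nonzero(o[0]["region"]);print("anvil bbox",u.min(),u.max(),v.min(),v.max())
print(r.sense()["clock"])
E
```

```text
top block (array([612.3, 321.5,   0.5]), np.float64(0.066), 681)
top cube (array([ 604.2, -297.6,   -0.2]), np.float64(0.075), 447)
top stand (array([479.4, 309.2]), np.float64(0.054), 560)
top tin (array([ 364.6, -319. ]), np.float64(0.05), 506)
top pad (array([558.3, 139.7]), np.float64(0.033), 1229)
top big_tin (array([ 493.6, -302.6]), np.float64(0.059), 987)
anvil bbox 289 326 130 190
scene block (array([609.8, 320.9,   0.5]), np.float64(0.107), 432)
scene cube None
scene stand (array([475.5, 310. ]), np.float64(0.162), 403)
scene tin (array([ 361.4, -318.9]), np.float64(0.106), 478)
scene pad (array([557. , 138.3]), np.float64(0.05), 788)
scene big_tin (array([ 490.2, -302.6]), np.float64(0.062), 1236)
anvil bbox 252 311 209 268
1.8
```

```bash
cat >> h.py <<'E'
from scipy.spatial.transform import Rotation as Ro
def go(x,y,z,jaw=None,near=True):
    """numbers for a move: TCP to x,y,z; jaw (tool y axis) direction angle in world, mod pi"""
    s=r.sense();R=Ro.from_euler("xyz",s["tcp_rot"]).as_matrix()
    d=R.T@(np.array([x,y,z])-s["eef_pos"])/10
    cur=np.arctan2(R[1,1],R[0,1]);out=[]
    if jaw is not None:
        a=(jaw-cur+np.pi/2)%np.pi-np.pi/2; out=[round(np.degrees(-a),1)]
    print("go cm",d.round(2),"turn",out,"| jaw now",round(np.degrees(cur),1),"q6",round(float(s["qpos"][5]),2),"pos",s["eef_pos"],"tilt",R[:,2].round(4),"t",round(float(s["clock"]),2),"F",s["contact_force"],"open",round(float(s["opening"]),3))
E
python3 - <<'E'
from h import *
go(590,321,200,0.5)
go(590,321,200,0.5+np.pi/2)
E
```

```text
go cm [-47.1 -14.6   3.1] turn [np.float64(44.4)] | jaw now 73.1 q6 -0.0 pos [182.2 597.9 231.3] tilt [ 0. -0. -1.] t 1.8 F [-0.1  0.6 -0. ] open 1.001
go cm [-47.1 -14.6   3.1] turn [np.float64(-45.6)] | jaw now 73.1 q6 -0.0 pos [182.2 597.9 231.3] tilt [ 0. -0. -1.] t 1.8 F [-0.1  0.6 -0. ] open 1.001
```

Emit:
move_arm:
  targets: [1, -47.1, -14.6, 3.1, 44.4, 1, -47.1, -14.6, 3.1, 44.4, 1, -47.1, -14.6, 3.1, 44.4, 1, -47.1, -14.6, 3.1, 44.4, 1, -47.1, -14.6, 3.1, 44.4, 1, -47.1, -14.6, 3.1, 44.4, 1, -47.1, -14.6, 3.1, 44.4, 1, -47.1, -14.6, 3.1, 44.4, 1, -47.1, -14.6, 3.1, 44.4, 1, -47.1, -14.6, 3.1, 44.4]

```text
clock: 2.8
eef_pos: [592.1, 319.2, 200.2]
tcp_rot: [3.141, 0.0, 2.07]
contact_force: [-0.0, -0.2, 0.1]
opening: 0.998
```

Emit:
move_arm:
  targets: [1, 0, 0, 0, 0, 1, 0, 0, 0, 0, 1, 0, 0, 0, 0]

```text
clock: 3.1
eef_pos: [589.3, 321.5, 200.2]
tcp_rot: [-3.141, -0.0, 2.071]
contact_force: [0.3, 0.6, 0.1]
opening: 1.0
```

```bash
python3 - <<'E'
from h import *
f=r.grab_frame("wrist");cv2.imwrite("pics/w1.png",f["img"])
T=f["world_to_cam"];print(-T[:3,:3].T@T[:3,3])
for t,g in {"block":(610,321),"stand":(479,309),"pad":(558,139)}.items():
    try:
        b=fit(f,t,g);print(t,b)
    except Exception as e:print(t,e)
go(610,321,200,.5)
E
```

```text
[555.  383.2 343.4]
block (array([609.7, 322.1,   2. ]), np.float64(0.029865441028016297), 3302)
stand (array([476.4, 309. ]), np.float64(0.053137809666463254), 3181)
pad (array([560.2, 140.3]), np.float64(0.8919723372163922), 2444)
go cm [-1.1  1.8  0.1] turn [np.float64(0.1)] | jaw now 28.7 q6 -0.0 pos [589.3 321.9 200.5] tilt [ 0.  0. -1.] t 3.3 F [ 0.8 -0.8 -0.5] open 0.998
```

View pics/w1.png

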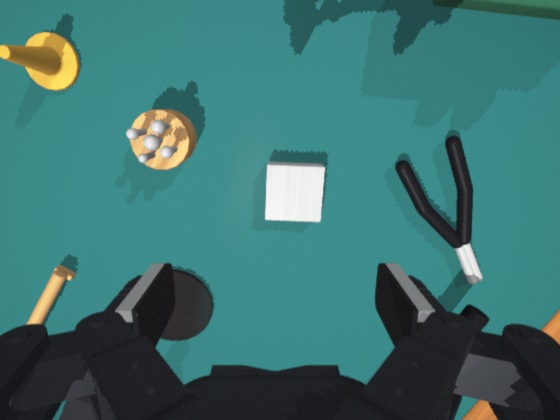

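The wrist view shows the block at (295,192), nearly square to the jaws, and the stand at (160,140). I need the yaw to more digits.

```bash
python3 - <<'E'
from h import *
f=r.grab_frame("wrist")
b=fit(f,"block",(610,321),yaw0s=(.3,.5));y=float(b[0][2]);print(b[0],y,np.degrees(y)%90)
jaw=np.radians(np.degrees(y)%90)
go(b[0][0],b[0][1],60,jaw);go(b[0][0],b[0][1],-4,jaw)
E
```

```text
[609.8 322.1   0.5] 0.4584570314407838 26.2676529896534
go cm [-0.9  1.8 14.1] turn [np.float64(2.5)] | jaw now 28.7 q6 -0.0 pos [589.6 321.7 200.5] tilt [ 0.  0. -1.] t 3.4 F [-0.2  0.2  0.3] open 0.999
go cm [-0.9  1.8 20.4] turn [np.float64(2.5)] | jaw now 28.7 q6 -0.0 pos [589.6 321.7 200.5] tilt [ 0.  0. -1.] t 3.4 F [-0.2  0.2  0.3] open 0.999
```

Emit:
move_arm:
  targets: [1, -0.9, 1.8, 4, 2.5, 1, -0.9, 1.8, 9, 2.5, 1, -0.9, 1.8, 14, 2.5, 1, -0.9, 1.8, 17.5, 2.5, 1, -0.9, 1.8, 20, 2.5, 1, -0.9, 1.8, 20, 2.5, 1, -0.9, 1.8, 20, 2.5]

```text
clock: 4.1
eef_pos: [610.3, 322.0, 0.7]
tcp_rot: [-3.141, 0.0, 2.028]
contact_force: [-0.7, 0.3, 0.4]
opening: 0.998
```

Emit:
move_arm:
  squeeze: 50
  targets: [-1, 0, 0, 0, 0, -1, 0, 0, 0, 0, -1, 0, 0, 0, 0, -1, 0, 0, 0, 0, -1, 0, 0, 0, 0, -1, 0, 0, 0, 0, -1, 0, 0, 0, 0, -1, 0, 0, 0, 0]

```text
clock: 4.9
eef_pos: [611.4, 322.3, 2.6]
tcp_rot: [3.139, -0.0, 2.027]
contact_force: [-1.3, -0.0, 6.0]
opening: 0.64
```

Emit:
move_arm:
  targets: [-1, 0, 0, -2, 0, -1, 0, 0, -5, 0, -1, 0, 0, -8, 0, -1, 0, 0, -8, 0, -1, 0, 0, -8, 0, -1, 0, 0, -8, 0]

```text
clock: 5.5
eef_pos: [609.2, 321.1, 78.9]
tcp_rot: [-3.139, 0.0, 2.027]
contact_force: [-0.4, -1.3, -4.9]
opening: 0.64
```

```bash
python3 - <<'E'
from h import *
f=r.grab_frame("wrist");cv2.imwrite("pics/w2.png",f["img"])
s=r.sense();print(s["eef_pos"],s["contact_force"])
for p in [[558,139]]:
    go(558,139,110,0);go(558,139,110,np.pi/2)
E
```

```text
[609.1 321.   78.5] [-0.2 -1.1 -5.3]
go cm [-14.1 -12.6  -3.1] turn [np.float64(26.2)] | jaw now 26.2 q6 0.03 pos [609.1 321.   78.5] tilt [-0. -0. -1.] t 5.55 F [-0.2 -1.1 -5.3] open 0.642
go cm [-14.1 -12.6  -3.1] turn [np.float64(-63.8)] | jaw now 26.2 q6 0.03 pos [609.1 321.   78.5] tilt [-0. -0. -1.] t 5.55 F [-0.2 -1.1 -5.3] open 0.642
```

View pics/w2.png

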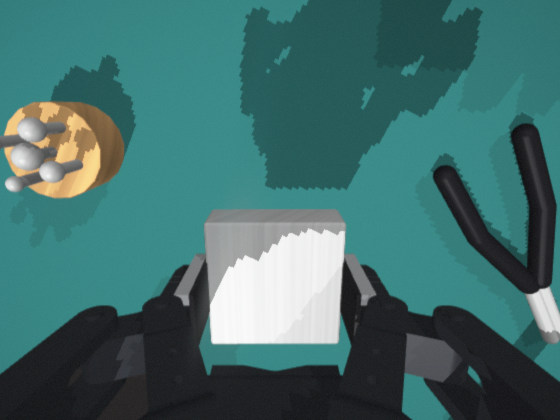

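The grip is good: opening 0.64 is about 55 mm, and the block hangs level. Next I'll look at the pad from beside it with the block in hand.

```bash
python3 - <<'E'
from h import *
go(558,60,200,0)
E
```

```text
go cm [-21.2 -16.1 -12.1] turn [np.float64(26.2)] | jaw now 26.2 q6 0.03 pos [609.1 321.   78.5] tilt [-0. -0. -1.] t 5.55 F [-0.2 -1.1 -5.3] open 0.642
```

Emit:
move_arm:
  targets: [-1, -2, -1.5, -4, 5, -1, -5, -4, -7, 10, -1, -8, -6.5, -10, 15, -1, -12, -9.5, -12.1, 20, -1, -16, -12.5, -12.1, 26.2, -1, -19.5, -15, -12.1, 26.2, -1, -21.2, -16.1, -12.1, 26.2, -1, -21.2, -16.1, -12.1, 26.2, -1, -21.2, -16.1, -12.1, 26.2, -1, -21.2, -16.1, -12.1, 26.2]

```text
clock: 6.55
eef_pos: [559.1, 61.1, 200.6]
tcp_rot: [-3.141, -0.0, 1.57]
contact_force: [0.4, 0.5, -4.2]
opening: 0.639
```

```bash
python3 - <<'E'
from h import *
f=r.grab_frame("wrist");cv2.imwrite("pics/w3.png",f["img"])
s=r.sense()
print("pad",fit(f,"pad",(558,139)))
z0=s["eef_pos"][2]-2.6
b=fit(f,"block",s["eef_pos"][:2],z0=z0,yaw0s=(0,.1));print("block",b,z0)
f2=r.grab_frame("top");print("pad top",fit(f2,"pad",(558,139)));print("block top",fit(f2,"block",s["eef_pos"][:2],z0=z0,yaw0s=(0,.1)))
go(558,139,110,0)
E
```

```text
pad (array([556.6, 139.6]), np.float64(0.021209497699325026), 7338)
block (array([558.7,  61. ,   0. ]), np.float64(0.028119957678270562), 18143) 198.11158643880637
pad top (array([567.1, 139.7]), np.float64(1.135936325749812), 574)
block top None
go cm [ 7.8 -0.1  9.1] turn [np.float64(0.0)] | jaw now 0.0 q6 0.11 pos [559.2  61.  201.1] tilt [-0.  0. -1.] t 6.85 F [-0.2  0.4 -4.6] open 0.641
```

View pics/w3.png

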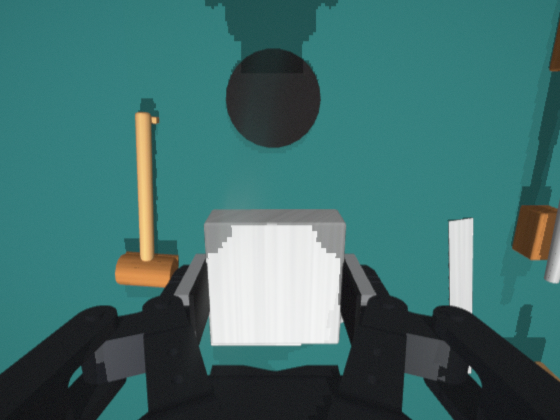

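The wrist view shows the pad at about (273,98), giving (556.6,139.6). That agrees with the top and scene views, which average to (557.3,139.3). The block sits centred in the hand.

Emit:
move_arm:
  targets: [-1, 2, 0, 2, 0, -1, 5, -0.1, 5, 0, -1, 7.8, -0.17, 8, 0, -1, 7.83, -0.17, 12, 0, -1, 7.83, -0.17, 15, 0, -1, 7.83, -0.17, 17, 0, -1, 7.83, -0.17, 18, 0, -1, 7.83, -0.17, 18.3, 0, -1, 7.83, -0.17, 18.3, 0, -1, 7.83, -0.17, 18.3, 0]

```text
clock: 7.85
eef_pos: [558.6, 138.9, 19.5]
tcp_rot: [3.14, -0.0, 1.57]
contact_force: [0.5, 0.2, -3.5]
opening: 0.637
```

```bash
python3 - <<'E'
from h import *
go(557.7,139.3,9,0)
E
```

```text
go cm [ 0.  -0.1  1.1] turn [np.float64(-0.1)] | jaw now -0.1 q6 0.24 pos [558.6 138.9  19.5] tilt [ 0.  0. -1.] t 7.85 F [ 0.5  0.2 -3.5] open 0.637
```

Emit:
move_arm:
  targets: [-1, 0, -0.05, 0.6, 0, -1, 0, -0.05, 0.9, 0, -1, 0, -0.05, 1.1, 0, -1, 0, -0.05, 1.1, 0, -1, 0, -0.05, 1.1, 0]

```text
clock: 8.35
eef_pos: [557.2, 138.7, 8.6]
tcp_rot: [3.141, -0.0, 1.57]
contact_force: [-5.6, -1.3, 12.7]
opening: 0.641
```

Emit:
move_arm:
  targets: [0.6, 0, 0, 0, 0, 1, 0, 0, 0, 0, 1, 0, 0, 0, 0, 1, 0, 0, 0, 0, 1, 0, 0, 0, 0, 1, 0, 0, -4, 0, 1, 0, 0, -8, 0, 1, -4, 0, -14, 0, 1, -7.8, 0, -18, 0, 1, -7.8, 0, -18, 0]

```text
clock: 9.35
eef_pos: [558.1, 59.1, 190.6]
tcp_rot: [3.138, 0.0, 1.57]
contact_force: [-0.6, 0.2, -0.2]
opening: 1.001
```

Emit:
move_arm:
  targets: [1, 0, 0, 0, 0, 1, 0, 0, 0, 0, 1, 0, 0, 0, 0]

```text
clock: 9.65
eef_pos: [556.1, 61.2, 185.9]
tcp_rot: [-3.139, -0.0, 1.57]
contact_force: [-0.4, 0.9, -0.7]
opening: 1.001
```

```bash
python3 - <<'E'
from h import *
f=r.grab_frame("wrist");cv2.imwrite("pics/w4.png",f["img"])
print("block",fit(f,"block",(558,139),z0=6,yaw0s=(0,.1)))
f2=r.grab_frame("top")
print("block top",fit(f2,"block",(558,139),z0=6,yaw0s=(0,.1)))
f2=r.grab_frame("scene")
print("block sc",fit(f2,"block",(558,139),z0=6,yaw0s=(0,.1)))
go(580,-320,200,0)
E
```

```text
block (array([556.6, 139.1,  -0. ]), np.float64(0.060079292467215606), 4372)
block top (array([566.4, 140.7,  -0.7]), np.float64(0.7467728758169935), 384)
block sc (array([557.5, 138.2,   0. ]), np.float64(0.060235842588783776), 572)
go cm [-38.1   2.3  -1.4] turn [np.float64(-0.0)] | jaw now -0.0 q6 0.11 pos [556.7  61.1 186.5] tilt [-0. -0. -1.] t 9.95 F [-0.8 -1.  -0.3] open 1.002
```

View pics/w4.png

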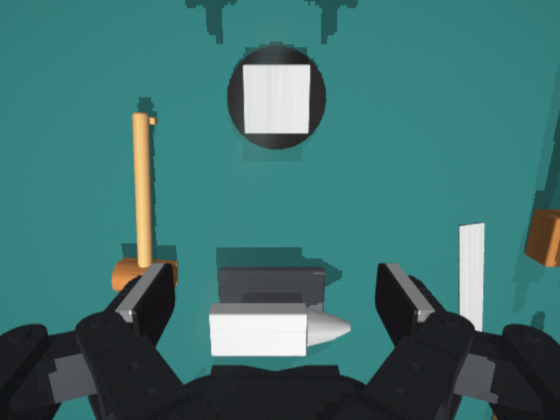

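The block is well centred on the pad: wrist fits give block (556.6,139.1) against pad (556.6,139.6), and the picture shows an even black margin. Next is the cube.

```bash
python3 - <<'E'
from h import *
go(598,-345,200,np.radians(-11.5))
E
```

```text
go cm [-40.6   4.1  -1.4] turn [np.float64(11.5)] | jaw now -0.0 q6 0.11 pos [556.7  61.1 186.5] tilt [-0. -0. -1.] t 9.95 F [-0.8 -1.  -0.3] open 1.002
```

Emit:
move_arm:
  targets: [1, -40.6, 4.1, -1.4, 11.5, 1, -40.6, 4.1, -1.4, 11.5, 1, -40.6, 4.1, -1.4, 11.5, 1, -40.6, 4.1, -1.4, 11.5, 1, -40.6, 4.1, -1.4, 11.5, 1, -40.6, 4.1, -1.4, 11.5, 1, -40.6, 4.1, -1.4, 11.5, 1, -40.6, 4.1, -1.4, 11.5, 1, -40.6, 4.1, -1.4, 11.5, 1, -40.6, 4.1, -1.4, 11.5]

```text
clock: 10.95
eef_pos: [597.3, -346.7, 200.5]
tcp_rot: [-3.141, -0.0, 1.367]
contact_force: [-0.7, 1.0, -0.7]
opening: 1.002
```

Emit:
move_arm:
  targets: [1, 0, 0, 0, 0, 1, 0, 0, 0, 0, 1, 0, 0, 0, 0]

```text
clock: 11.25
eef_pos: [597.8, -343.7, 201.4]
tcp_rot: [-3.141, -0.0, 1.371]
contact_force: [0.2, -0.2, 0.1]
opening: 0.998
```

```bash
python3 - <<'E'
from h import *
f=r.grab_frame("wrist");cv2.imwrite("pics/w5.png",f["img"])
b=fit(f,"cube",(603,-298),yaw0s=(-.2,0,.2));print("cube",b)
print("big",fit(f,"big_tin",(492,-302)))
j=b[0][2];print(np.degrees(j))
for a in (j,j+np.pi/2): go(b[0][0],b[0][1],0,a)
E
```

```text
cube (array([ 602.4, -297.6,   -0.2]), np.float64(0.021917456121025188), 2136)
big (array([ 491.5, -302.4]), np.float64(0.056427585876327124), 5727)
-11.547476593286962
go cm [ 4.7 -0.5 20.1] turn [np.float64(0.1)] | jaw now -11.5 q6 -0.32 pos [ 597.9 -344.5  201.5] tilt [ 0. -0. -1.] t 11.4 F [ 0.6  0.1 -0.2] open 1.005
go cm [ 4.7 -0.5 20.1] turn [np.float64(-89.9)] | jaw now -11.5 q6 -0.32 pos [ 597.9 -344.5  201.5] tilt [ 0. -0. -1.] t 11.4 F [ 0.6  0.1 -0.2] open 1.005
```

View pics/w5.png

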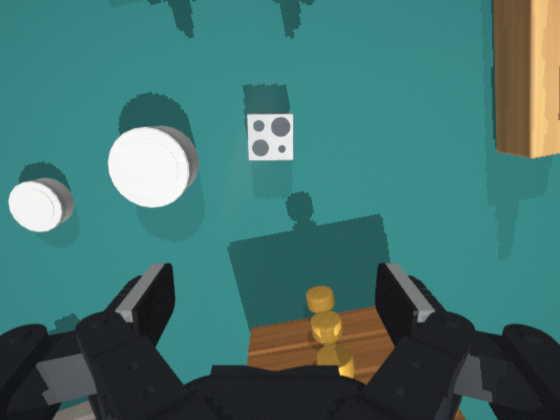

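The cube is at (270,137), about (602,-298) with yaw −11.5°. There is room between it and the big tin, so I'll approach with the jaws partly open.

Emit:
move_arm:
  targets: [0.6, 2.5, -0.3, 1, 0, 0.6, 4.7, -0.5, 4, 0, 0.6, 4.7, -0.5, 9, 0, 0.6, 4.7, -0.5, 13, 0, 0.6, 4.7, -0.5, 16.5, 0, 0.6, 4.7, -0.5, 18.6, 0, 0.6, 4.7, -0.5, 19.6, 0, 0.6, 4.7, -0.5, 19.6, 0, 0.6, 4.7, -0.5, 19.6, 0]

```text
clock: 12.3
eef_pos: [602.9, -298.6, 6.4]
tcp_rot: [3.14, 0.0, 1.369]
contact_force: [1.0, -0.2, -0.2]
opening: 0.797
```

Emit:
move_arm:
  squeeze: 50
  targets: [-1, 0, 0, 0, 0, -1, 0, 0, 0, 0, -1, 0, 0, 0, 0, -1, 0, 0, 0, 0, -1, 0, 0, 0, 0, -1, 0, 0, 0, 0, -1, 0, 0, 0, 0, -1, 0, 0, 0, 0]

```text
clock: 13.1
eef_pos: [603.1, -298.8, 7.0]
tcp_rot: [3.139, 0.001, 1.369]
contact_force: [-0.4, 0.4, 7.3]
opening: 0.461
```

```bash
python3 - <<'E'
from h import *
go(602.4,-297.6,5)
E
```

```text
go cm [ 0.1 -0.1  0.2] turn [] | jaw now -11.5 q6 -0.26 pos [ 603.1 -298.8    7. ] tilt [ 0. -0. -1.] t 13.1 F [-0.4  0.4  7.3] open 0.461
```

Emit:
move_arm:
  targets: [-1, 0, 0, -2, 0, -1, 0, 0, -5, 0, -1, 0, 0, -10, 0, -1, 0, 0, -15, 0, -1, 0, 0, -19.3, 0, -1, 0, 0, -19.3, 0, -1, 0, 0, -19.3, 0]

```text
clock: 13.8
eef_pos: [602.3, -298.4, 199.3]
tcp_rot: [3.14, 0.0, 1.369]
contact_force: [-0.3, 0.7, -3.5]
opening: 0.461
```

```bash
python3 - <<'E'
from h import *
go(557,50,200,0)
E
```

```text
go cm [ 33.2 -11.4  -0.1] turn [np.float64(-11.6)] | jaw now -11.6 q6 -0.26 pos [ 602.3 -298.4  199.3] tilt [ 0. -0. -1.] t 13.8 F [-0.3  0.7 -3.5] open 0.461
```

Emit:
move_arm:
  targets: [-1, 2, -0.7, 0, -1, -1, 6, -2, 0, -3, -1, 10, -3.4, 0, -5, -1, 14, -4.8, 0, -7, -1, 18, -6.2, 0, -9, -1, 22, -7.6, 0, -10, -1, 26, -9, 0, -11, -1, 30, -10.3, 0, -11.6, -1, 33.2, -11.4, 0, -11.6, -1, 33.2, -11.4, 0, -11.6]

```text
clock: 14.8
eef_pos: [554.2, 53.9, 196.1]
tcp_rot: [-3.137, -0.001, 1.575]
contact_force: [-0.3, -0.5, -2.8]
opening: 0.458
```

Emit:
move_arm:
  targets: [-1, 0, 0, 0, 0, -1, 0, 0, 0, 0, -1, 0, 0, 0, 0]

```text
clock: 15.1
eef_pos: [556.6, 49.0, 197.6]
tcp_rot: [-3.14, 0.0, 1.571]
contact_force: [0.1, -0.6, -3.4]
opening: 0.459
```

```bash
python3 - <<'E'
from h import *
f=r.grab_frame("wrist");cv2.imwrite("pics/w6.png",f["img"])
s=r.sense();z0=s["eef_pos"][2]-7
b=fit(f,"block",(557,139),z0=6,yaw0s=(0,.1));print("block",b)
c=fit(f,"cube",s["eef_pos"][:2],z0=z0,yaw0s=(0,.1));print("cube",c)
off=c[0][:2]-s["eef_pos"][:2];print("off",off)
go(b[0][0]-off[0],b[0][1]-off[1],33+7,b[0][2])
E
```

```text
block (array([556.4, 139.1,  -0. ]), np.float64(0.017707924742672417), 4349)
cube (array([556.2,  49.6,   0. ]), np.float64(0.03463607470064499), 13665)
off [-0.5  0.7]
go cm [ 8.9  0.  15.8] turn [np.float64(0.1)] | jaw now -0.0 q6 0.09 pos [556.9  49.  198.1] tilt [-0. -0. -1.] t 15.25 F [ 0.2  0.1 -3.6] open 0.46
```

View pics/w6.png

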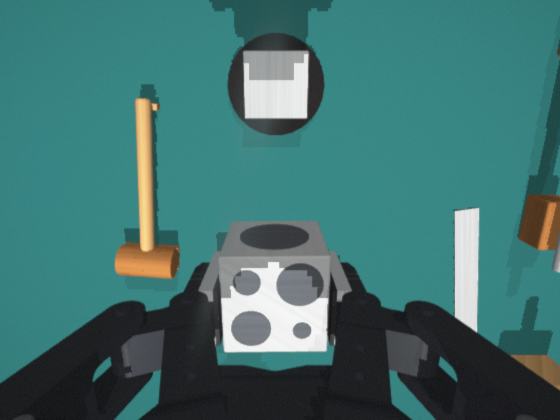

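Emit:
move_arm:
  targets: [-1, 2, 0, 1, 0, -1, 5, 0, 3, 0, -1, 8, 0, 6, 0, -1, 8.95, 0, 9, 0, -1, 8.95, 0, 12, 0, -1, 8.95, 0, 14, 0, -1, 8.95, 0, 15.3, 0, -1, 8.95, 0, 15.6, 0, -1, 8.95, 0, 15.6, 0, -1, 8.95, 0, 15.6, 0]

```text
clock: 16.25
eef_pos: [557.8, 139.3, 43.4]
tcp_rot: [3.14, -0.0, 1.571]
contact_force: [0.9, 0.3, -3.6]
opening: 0.457
```

Emit:
move_arm:
  targets: [-1, 0, 0, 0.4, 0, -1, 0, 0, 0.6, 0, -1, 0, 0, 0.75, 0, -1, 0, 0, 0.75, 0]

```text
clock: 16.65
eef_pos: [556.7, 139.3, 34.7]
tcp_rot: [-3.141, 0.0, 1.572]
contact_force: [0.1, -1.0, -2.9]
opening: 0.462
```

Emit:
move_arm:
  targets: [-1, 0, 0, 0.1, 0, -1, 0, 0, 0.15, 0, -1, 0, 0, 0.15, 0]

```text
clock: 16.95
eef_pos: [556.8, 139.3, 33.2]
tcp_rot: [-3.141, 0.0, 1.572]
contact_force: [-0.9, -0.6, -2.9]
opening: 0.464
```

Emit:
move_arm:
  targets: [-1, 0, 0, 0.08, 0, -1, 0, 0, 0.08, 0]

```text
clock: 17.15
eef_pos: [557.0, 139.3, 33.0]
tcp_rot: [3.141, -0.0, 1.572]
contact_force: [-2.9, -0.1, 3.9]
opening: 0.458
```

Emit:
move_arm:
  targets: [0.2, 0, 0, 0, 0, 0.8, 0, 0, 0, 0, 0.8, 0, 0, 0, 0, 0.8, 0, 0, 0, 0, 0.8, 0, 0, -1.5, 0, 0.8, 0, 0, -5, 0, 0.8, 0, 0, -10, 0, 1, -4, 0, -14, 0, 1, -8, 0, -16, 0, 1, -8, 0, -16, 0]

```text
clock: 18.15
eef_pos: [559.0, 55.9, 197.6]
tcp_rot: [3.135, 0.001, 1.57]
contact_force: [0.7, 1.3, -0.3]
opening: 1.0
```

Emit:
move_arm:
  targets: [1, 0, 0, 0, 0, 1, 0, 0, 0, 0, 1, 0, 0, 0, 0]

```text
clock: 18.45
eef_pos: [556.3, 60.1, 191.7]
tcp_rot: [-3.14, -0.0, 1.573]
contact_force: [0.3, 0.4, 0.5]
opening: 1.0
```

```bash
python3 - <<'E'
from h import *
f=r.grab_frame("wrist");cv2.imwrite("pics/w7.png",f["img"])
print("cube",fit(f,"cube",(557,139),z0=26,yaw0s=(0,.1)))
f2=r.grab_frame("scene");cv2.imwrite("pics/s7.png",f2["img"][120:300,220:480].repeat(3,0).repeat(3,1))
print("cube sc",fit(f2,"cube",(557,139),z0=26,yaw0s=(0,.1)))
o=r.outline_of(f,"anvil")
for x in o[:1]:
    v,u=np.nonzero(x["region"]);print(u.min(),u.max(),v.min(),v.max())
go(479,240,200,np.pi/2);go(479,240,200,0)
E
```

```text
cube (array([556.3, 140.4,   0. ]), np.float64(0.02882340233565882), 3086)
cube sc (array([556.2, 140.2,   0. ]), np.float64(0.05122798610279143), 491)
209 348 262 350
go cm [18.  -7.7 -0.8] turn [np.float64(-89.9)] | jaw now 0.1 q6 0.1 pos [556.7  59.8 192. ] tilt [-0. -0. -1.] t 18.7 F [-0.1  0.4  0.1] open 1.002
go cm [18.  -7.7 -0.8] turn [np.float64(0.1)] | jaw now 0.1 q6 0.1 pos [556.7  59.8 192. ] tilt [-0. -0. -1.] t 18.7 F [-0.1  0.4  0.1] open 1.002
```

View pics/w7.png

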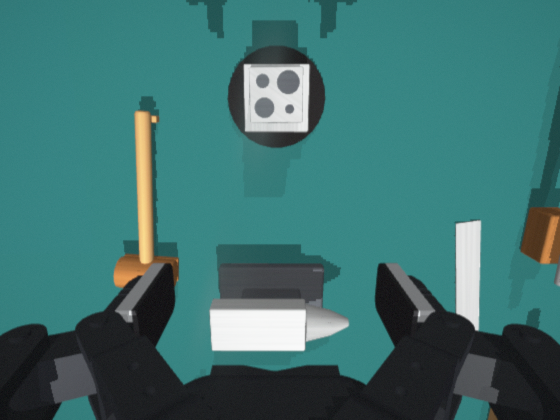

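View pics/s7.png

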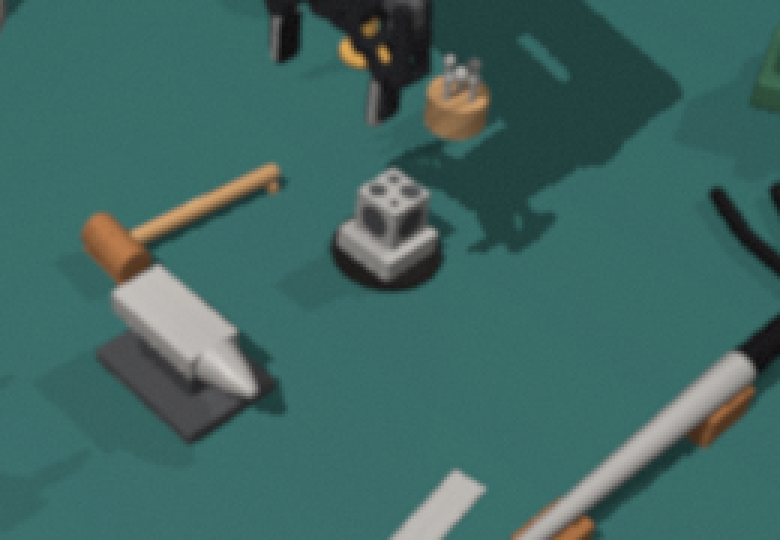

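The cube stands square in the middle of the block: cube (556.3,140.4) against block (556.6,139.1). Next is the stand.

```bash
python3 - <<'E'
from h import *
go(510,309,200,np.pi/2)
E
```

```text
go cm [24.9 -4.6 -0.8] turn [np.float64(-89.9)] | jaw now 0.1 q6 0.1 pos [556.7  59.8 192. ] tilt [-0. -0. -1.] t 18.7 F [-0.1  0.4  0.1] open 1.002
```

Emit:
move_arm:
  targets: [1, 24.9, -4.6, -0.8, -89.9, 1, 24.9, -4.6, -0.8, -89.9, 1, 24.9, -4.6, -0.8, -89.9, 1, 24.9, -4.6, -0.8, -89.9, 1, 24.9, -4.6, -0.8, -89.9, 1, 24.9, -4.6, -0.8, -89.9, 1, 24.9, -4.6, -0.8, -89.9, 1, 24.9, -4.6, -0.8, -89.9, 1, 24.9, -4.6, -0.8, -89.9, 1, 24.9, -4.6, -0.8, -89.9]

```text
clock: 19.7
eef_pos: [510.5, 308.6, 200.2]
tcp_rot: [-3.141, -0.0, 3.078]
contact_force: [-0.5, 0.7, -0.4]
opening: 1.0
```

```bash
python3 - <<'E'
from h import *
go(510,309,200,np.pi/2)
E
```

```text
go cm [0.1 0.  0. ] turn [np.float64(-3.6)] | jaw now 86.4 q6 -0.97 pos [510.5 308.6 200.2] tilt [-0. -0. -1.] t 19.7 F [-0.5  0.7 -0.4] open 1.0
```

Emit:
move_arm:
  targets: [1, 0, 0, 0, -3.6, 1, 0, 0, 0, -3.6, 1, 0, 0, 0, -3.6]

```text
clock: 20.0
eef_pos: [510.6, 308.4, 200.3]
tcp_rot: [-3.141, -0.0, 3.133]
contact_force: [-0.4, -0.4, 0.4]
opening: 1.003
```

```bash
python3 - <<'E'
from h import *
f=r.grab_frame("wrist");cv2.imwrite("pics/w8.png",f["img"])
o=r.outline_of(f,"stand");print([x["conf"] for x in o])
b=fit(f,"stand",(478,309));print("stand",b)
print(r.mark_of(f,"stand")[:1],r.mark_of(f,"cone")[:1])
go(b[0][0],b[0][1],0,np.pi/2)
E
```

```text
[0.62]
stand (array([476.3, 309.2]), np.float64(0.0403722118192319), 2733)
[{'position': [478.0, 312.1, 1.1], 'conf': 0.85}] [{'position': [360.8, 322.1, 2.0], 'conf': 0.72}]
go cm [ 3.4  0.1 20. ] turn [np.float64(-0.4)] | jaw now 89.6 q6 -1.02 pos [510.7 308.3 200.4] tilt [-0. -0. -1.] t 20.25 F [0.4 0.5 0.1] open 1.001
```

View pics/w8.png

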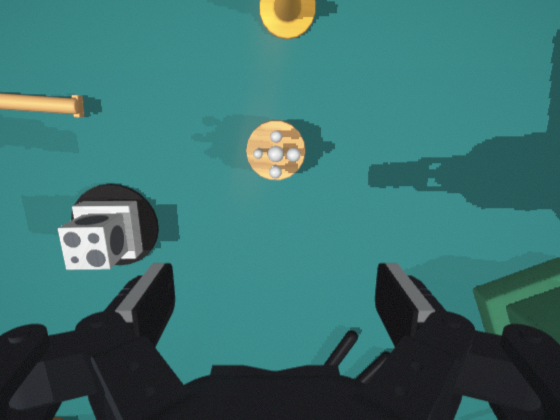

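The stand is at (276,151), about (476,309), with the cone well clear of it. I'll grip the wooden base.

Emit:
move_arm:
  targets: [1, 1.5, 0.1, 2, 0, 1, 3.4, 0.1, 6, 0, 1, 3.4, 0.1, 11, 0, 1, 3.4, 0.1, 15, 0, 1, 3.4, 0.1, 18, 0, 1, 3.4, 0.1, 19.5, 0, 1, 3.4, 0.1, 19.8, 0, 1, 3.4, 0.1, 19.8, 0, 1, 3.4, 0.1, 19.8, 0]

```text
clock: 21.15
eef_pos: [477.8, 310.2, 4.0]
tcp_rot: [3.14, 0.002, 3.134]
contact_force: [0.2, -0.6, -0.5]
opening: 0.999
```

Emit:
move_arm:
  squeeze: 30
  targets: [-1, 0, 0, 0, 0, -1, 0, 0, 0, 0, -1, 0, 0, 0, 0, -1, 0, 0, 0, 0, -1, 0, 0, 0, 0, -1, 0, 0, 0, 0, -1, 0, 0, 0, 0, -1, 0, 0, 0, 0]

```text
clock: 21.95
eef_pos: [477.3, 309.8, 3.7]
tcp_rot: [3.141, 0.001, 3.135]
contact_force: [-2.1, -2.4, 8.9]
opening: 0.625
```

```bash
python3 - <<'E'
from h import *
go(476,309,3,np.pi/2)
E
```

```text
go cm [ 0.1 -0.1  0.1] turn [np.float64(-0.4)] | jaw now 89.6 q6 -0.99 pos [477.3 309.8   3.7] tilt [ 0.  0. -1.] t 21.95 F [-2.1 -2.4  8.9] open 0.625
```

Emit:
move_arm:
  targets: [-1, 0, 0, -2, 0, -1, 0, 0, -6, 0, -1, 0, 0, -11, 0, -1, 0, 0, -15, 0, -1, 0, 0, -15, 0, -1, 0, 0, -15, 0]

```text
clock: 22.55
eef_pos: [477.1, 309.7, 153.5]
tcp_rot: [3.14, 0.002, 3.134]
contact_force: [0.5, -0.3, -2.7]
opening: 0.623
```

```bash
python3 - <<'E'
from h import *
go(649.2,139.3,150,np.pi/2)
E
```

```text
go cm [-17.3 -16.9   0.4] turn [np.float64(-0.4)] | jaw now 89.6 q6 -0.99 pos [477.1 309.7 153.5] tilt [ 0.  0. -1.] t 22.55 F [ 0.5 -0.3 -2.7] open 0.623
```

Emit:
move_arm:
  targets: [-1, -2, -2, 0, -0.4, -1, -5, -5, 0, -0.4, -1, -8, -8, 0, -0.4, -1, -11, -11, 0, -0.4, -1, -14, -14, 0, -0.4, -1, -16.5, -16, 0, -0.4, -1, -17.3, -16.9, 0, -0.4, -1, -17.3, -16.9, 0, -0.4, -1, -17.3, -16.9, 0, -0.4, -1, -17.3, -16.9, 0, -0.4]

```text
clock: 23.55
eef_pos: [647.1, 140.3, 151.8]
tcp_rot: [-3.142, -0.002, -3.141]
contact_force: [-1.1, -0.3, -1.2]
opening: 0.623
```

```bash
python3 - <<'E'
from h import *
f=r.grab_frame("wrist");cv2.imwrite("pics/w9.png",f["img"])
s=r.sense()
p=fit(f,"pad",(557,139));print("pad",p)
print("cube",fit(f,"cube",(557,139),z0=26,yaw0s=(0,.1)))
c=fit(f,"stand",s["eef_pos"][:2],z0=s["eef_pos"][2]-3.5);print("stand",c)
go(649.2,139.3,20,np.pi/2)
E
```

```text
pad (array([556.6, 139.1]), np.float64(1.5027282886776945), 4246)
cube (array([556.5, 140.1,   0. ]), np.float64(0.01855591437408876), 4317)
stand (array([647.1, 140.1]), np.float64(0.07380217496246985), 17019)
go cm [-0.1 -0.1 13.3] turn [np.float64(0.1)] | jaw now 90.1 q6 -1.36 pos [648.  140.1 152.7] tilt [ 0.  0. -1.] t 23.75 F [-0.5 -0.9 -0.8] open 0.622
```

View pics/w9.png

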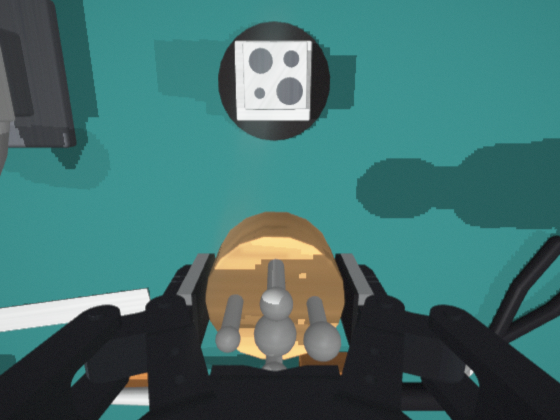

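Emit:
move_arm:
  targets: [-1, -0.15, -0.05, 3, 0, -1, -0.15, -0.05, 7, 0, -1, -0.15, -0.05, 10.5, 0, -1, -0.15, -0.05, 12.5, 0, -1, -0.15, -0.05, 13.7, 0, -1, -0.15, -0.05, 14, 0, -1, -0.15, -0.05, 14, 0, -1, -0.15, -0.05, 14, 0]

```text
clock: 24.55
eef_pos: [651.0, 139.1, 13.9]
tcp_rot: [3.141, 0.002, 3.142]
contact_force: [0.6, 0.6, -1.7]
opening: 0.62
```

Emit:
move_arm:
  targets: [-1, 0, 0, 0.4, 0, -1, 0, 0, 0.7, 0, -1, 0, 0, 0.85, 0, -1, 0, 0, 0.85, 0]

```text
clock: 24.95
eef_pos: [650.0, 138.8, 3.9]
tcp_rot: [-3.142, -0.0, 3.141]
contact_force: [-0.8, 0.6, -2.3]
opening: 0.618
```

Emit:
move_arm:
  targets: [-1, 0, 0, 0.1, 0, -1, 0, 0, 0.1, 0]

```text
clock: 25.15
eef_pos: [650.1, 138.8, 3.8]
tcp_rot: [-3.142, -0.0, 3.142]
contact_force: [-2.1, -0.6, 6.9]
opening: 0.618
```

Emit:
move_arm:
  targets: [0, 0, 0, 0, 0, 1, 0, 0, 0, 0, 1, 0, 0, 0, 0, 1, 0, 0, 0, 0, 1, 0, 0, -1, 0, 1, 0, 0, -4, 0, 1, 0, 0, -9, 0, 1, 0, 0, -14, 0, 1, 0, 0, -19, 0, 1, -4, 0, -22, 0]

```text
clock: 26.15
eef_pos: [688.2, 139.1, 228.6]
tcp_rot: [3.141, 0.002, -3.141]
contact_force: [0.9, -0.3, -1.3]
opening: 0.999
```

Emit:
move_arm:
  targets: [1, -1, 0, 0, 0, 1, -1, 0, 0, 0, 1, -1, 0, 0, 0]

```text
clock: 26.45
eef_pos: [698.6, 138.6, 221.5]
tcp_rot: [-3.141, -0.003, 3.141]
contact_force: [0.1, -0.3, 0.1]
opening: 0.997
```

```bash
python3 - <<'E'
from h import *
f=r.grab_frame("wrist");cv2.imwrite("pics/w10.png",f["img"])
p=fit(f,"pad",(557,139));print("pad",p)
print("cube",fit(f,"cube",(557,139),z0=26,yaw0s=(0,.1)))
print("stand",fit(f,"stand",(650,139)))
f2=r.grab_frame("scene")
print("stand sc",fit(f2,"stand",(650,139)))
go(0,0,0)
E
```

```text
pad (array([555.7, 138.9]), np.float64(1.5761041009463723), 2536)
cube (array([556.3, 140.2,   0. ]), np.float64(0.014976990021415228), 2582)
stand (array([649.5, 138.5]), np.float64(0.0553871364195002), 2441)
stand sc (array([647.2, 139.5]), np.float64(0.11803256895978731), 590)
go cm [ 69.9 -13.9  22.3] turn [] | jaw now 90.0 q6 -1.38 pos [699.3 138.8 222.3] tilt [-0. -0. -1.] t 26.75 F [0.3 0.9 0.1] open 1.0
```

View pics/w10.png

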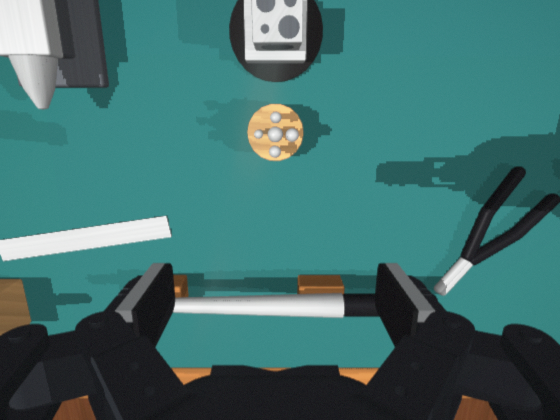

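The stand at (275,133) fits to (649.5,138.5), about a 20 mm gap straight behind the pad. Now the tin.

```bash
python3 - <<'E'
from h import *
go(363,-355,200,0)
E
```

```text
go cm [ 33.6 -49.4   2.3] turn [np.float64(-90.0)] | jaw now 90.0 q6 -1.38 pos [699.3 138.8 222.3] tilt [-0. -0. -1.] t 26.75 F [0.3 0.9 0.1] open 1.0
```

Emit:
move_arm:
  targets: [1, 33.6, -49.4, 2.3, 90, 1, 33.6, -49.4, 2.3, 90, 1, 33.6, -49.4, 2.3, 90, 1, 33.6, -49.4, 2.3, 90, 1, 33.6, -49.4, 2.3, 90, 1, 33.6, -49.4, 2.3, 90, 1, 33.6, -49.4, 2.3, 90, 1, 33.6, -49.4, 2.3, 90, 1, 33.6, -49.4, 2.3, 90, 1, 33.6, -49.4, 2.3, 90]

```text
clock: 27.75
eef_pos: [417.6, -275.5, 203.9]
tcp_rot: [3.141, 0.0, 1.636]
contact_force: [1.4, -0.6, -1.2]
opening: 0.997
```

```bash
python3 - <<'E'
from h import *
go(363,-355,200,0)
E
```

```text
go cm [-7.6 -6.   0.4] turn [np.float64(3.7)] | jaw now 3.7 q6 -0.65 pos [ 417.6 -275.5  203.9] tilt [ 0. -0. -1.] t 27.75 F [ 1.4 -0.6 -1.2] open 0.997
```

Emit:
move_arm:
  targets: [1, -7.6, -6, 0.2, 3.7, 1, -7.6, -6, 0.2, 3.7, 1, -7.6, -6, 0.2, 3.7, 1, -7.6, -6, 0.2, 3.7, 1, -7.6, -6, 0.2, 3.7]

```text
clock: 28.25
eef_pos: [364.8, -353.7, 201.7]
tcp_rot: [3.142, -0.0, 1.577]
contact_force: [0.1, -0.5, 0.6]
opening: 0.996
```

```bash
python3 - <<'E'
from h import *
f=r.grab_frame("wrist");cv2.imwrite("pics/w11.png",f["img"])
b=fit(f,"tin",(363,-320));print("tin",b)
print("big",fit(f,"big_tin",(491,-302)))
go(b[0][0],b[0][1],0,0)
# anvil with top camera
f=r.grab_frame("top");cv2.imwrite("pics/t11.png",f["img"][110:240,180:370].repeat(4,0).repeat(4,1))
E
```

```text
tin (array([ 362.6, -318.9]), np.float64(0.04523786024476905), 2384)
big None
go cm [ 3.5 -0.2 20.2] turn [np.float64(0.5)] | jaw now 0.5 q6 -0.78 pos [ 365.3 -353.4  201.8] tilt [ 0.  0. -1.] t 28.4 F [-0.3  0.4 -0.3] open 0.997
```

View pics/w11.png

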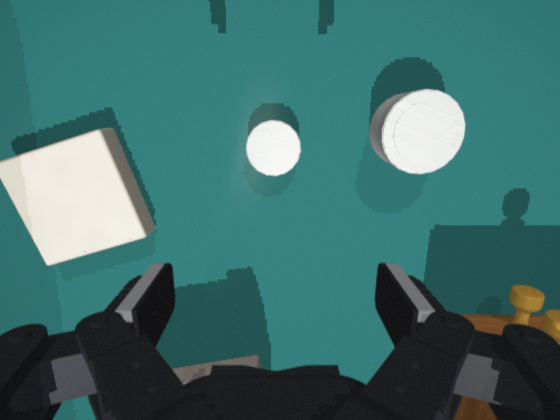

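View pics/t11.png

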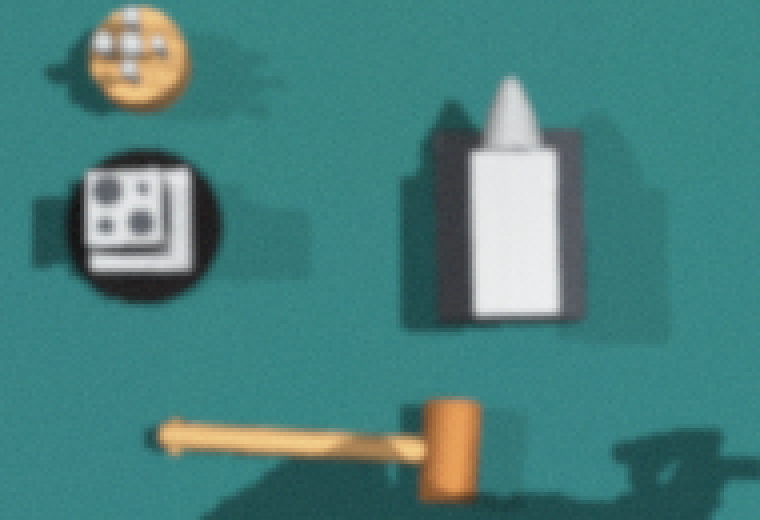

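The tin is at (273,148), about (362.6,-318.9). In the top crop the anvil foot spans u 288.5–325.8 and v 142.5–190. Picking up the tin now.

Emit:
move_arm:
  squeeze: 25
  targets: [1, 1.5, -0.1, 2, 0.5, 1, 3.5, -0.25, 6, 0.5, 1, 3.5, -0.25, 11, 0.5, 1, 3.5, -0.25, 15, 0.5, 1, 3.5, -0.25, 18, 0.5, 1, 3.5, -0.25, 19.6, 0.5, 1, 3.5, -0.25, 20, 0.5, 1, 3.5, -0.25, 20, 0.5, 1, 3.5, -0.25, 20, 0.5]

```text
clock: 29.35
eef_pos: [362.6, -319.7, 2.6]
tcp_rot: [3.141, 0.001, 1.569]
contact_force: [-0.7, -0.7, -0.1]
opening: 0.997
```

Emit:
move_arm:
  squeeze: 25
  targets: [-1, 0, 0, 0, 0, -1, 0, 0, 0, 0, -1, 0, 0, 0, 0, -1, 0, 0, 0, 0, -1, 0, 0, 0, 0, -1, 0, 0, 0, 0, -1, 0, 0, 0, 0, -1, 0, 0, 0, 0]

```text
clock: 30.15
eef_pos: [362.2, -319.8, 2.6]
tcp_rot: [3.141, 0.001, 1.568]
contact_force: [-0.7, 2.2, 8.1]
opening: 0.565
```

```bash
python3 - <<'E'
from h import *
go(362.6,-318.9,2,0)
f=r.grab_frame("top")
for z in (5,8,12):
    P=[px2w(f,u,v,z)[:2] for u,v in [(288.5,142.5),(325.75,142.5),(288.5,190),(325.75,190)]]
    P=np.array(P);print(z,P.mean(0),P.max(0)-P.min(0))
for z in (60,):print("horn tip/face",px2w(f,307.5,129.3,55))
print("pad c",px2w(f,216,166.5,6))
m=r.mark_of(f,"anvil");print(m)
E
```

```text
go cm [0.1 0.  0.1] turn [np.float64(-0.2)] | jaw now -0.2 q6 -0.72 pos [ 362.2 -319.8    2.6] tilt [ 0. -0. -1.] t 30.15 F [-0.7  2.2  8.1] open 0.565
5 [553.7 -70.1] [111.3  87.5]
8 [553.2 -69.9] [111.   87.2]
12 [552.5 -69.7] [110.5  86.9]
horn tip/face [626.4 -70.2  55. ]
pad c [556.9 137.9   6. ]
[{'position': [557.2, -71.0, 4.9], 'conf': 0.85}, {'position': [489.7, -299.2, -3.2], 'conf': 0.41}]
```

Emit:
move_arm:
  targets: [-1, 0, 0, -1, 0, -1, 0, 0, -4, 0, -1, 0, 0, -9, 0, -1, 0, 0, -14, 0, -1, 0, 0, -18, 0, -1, 0, 0, -18, 0, -1, 0, 0, -18, 0]

```text
clock: 30.95
eef_pos: [362.0, -319.7, 183.0]
tcp_rot: [3.14, 0.002, 1.568]
contact_force: [-0.4, 0.3, -1.6]
opening: 0.563
```

```bash
python3 - <<'E'
from h import *
f=r.grab_frame("wrist");cv2.imwrite("pics/w12.png",f["img"])
s=r.sense()
print("tin",fit(f,"tin",s["eef_pos"][:2],z0=s["eef_pos"][2]-2.6),s["eef_pos"])
go(555,-40,200,0)
E
```

```text
tin (array([ 361.6, -320.3]), np.float64(0.04908190623860747), 12747) [ 361.4 -319.1  181.7]
go cm [27.9 19.3 -1.9] turn [np.float64(-0.2)] | jaw now -0.2 q6 -0.72 pos [ 361.  -318.7  180.9] tilt [-0.  0. -1.] t 31.05 F [-0.4  0.9 -0.8] open 0.563
```

View pics/w12.png

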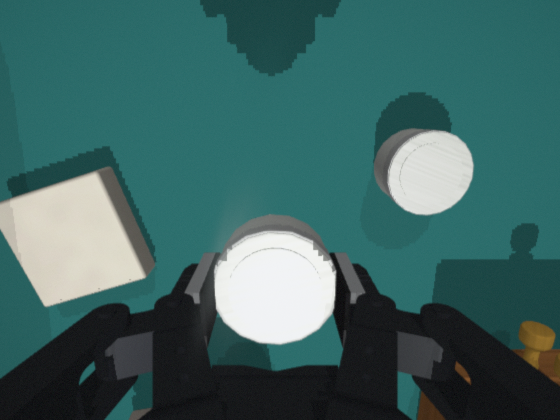

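```bash
python3 - <<'E'
from h import *
go(545,-140,210,0)
E
```

```text
go cm [17.9 18.4 -2.9] turn [np.float64(-0.2)] | jaw now -0.2 q6 -0.72 pos [ 361.  -318.7  180.9] tilt [-0.  0. -1.] t 31.05 F [-0.4  0.9 -0.8] open 0.563
```

Emit:
move_arm:
  targets: [-1, 2, 2, -1, 0, -1, 5, 5, -2, 0, -1, 8, 8, -2.9, 0, -1, 11, 11, -2.9, 0, -1, 14, 14, -2.9, 0, -1, 17, 17.5, -2.9, 0, -1, 17.9, 18.4, -2.9, 0, -1, 17.9, 18.4, -2.9, 0, -1, 17.9, 18.4, -2.9, 0, -1, 17.9, 18.4, -2.9, 0]

```text
clock: 32.05
eef_pos: [544.9, -141.7, 210.0]
tcp_rot: [-3.14, -0.0, 1.567]
contact_force: [1.2, -0.2, -1.4]
opening: 0.563
```

```bash
python3 - <<'E'
from h import *
import pickle
f=r.grab_frame("wrist");cv2.imwrite("pics/w13.png",f["img"]);pickle.dump(f,open("w13.pkl","wb"))
print(r.mark_of(f,"anvil")[:1])
go(555.2,34.6,200,0)
E
```

```text
[{'position': [549.6, -67.4, 2.0], 'conf': 0.67}]
go cm [17.6  0.9  1.1] turn [np.float64(-0.2)] | jaw now -0.2 q6 -0.25 pos [ 545.3 -141.9  210.6] tilt [-0. -0. -1.] t 32.15 F [-0.1 -0.3 -0.9] open 0.566
```

View pics/w13.png

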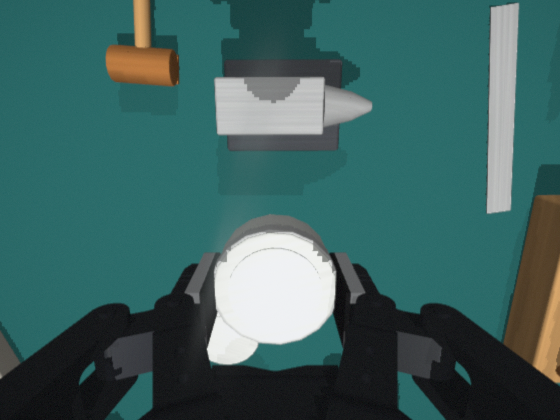

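```bash
python3 - <<'E'
from h import *
import pickle
f=pickle.load(open("w13.pkl","rb"))
for z in (0,6,12):
    print(z,[px2w(f,u,v,z)[:2].round(1) for u,v in [(224,60.5),(341,60.5),(228.5,151),(339,151)]])
print(px2w(f,372,106,48))
E
```

```text
0 [array([495.7, -27.3]), array([608. , -27.6]), array([ 496.6, -113.7]), array([ 610.4, -113.9])]
6 [array([496.6, -28.1]), array([606.9, -28.4]), array([ 497.4, -113. ]), array([ 609.3, -113.2])]
12 [array([497.4, -28.8]), array([605.9, -29.1]), array([ 498.2, -112.2]), array([ 608.2, -112.5])]
[627.9 -69.8  48. ]
```

The anvil fits to (552.3,-70.5), 210 mm from the pad, which is consistent with the spec. That puts the midpoint at about (554.6,34.4).

Emit:
move_arm:
  targets: [-1, 2, 0.1, 0, 0, -1, 5, 0.3, 0, 0, -1, 9, 0.5, 0, 0, -1, 13, 0.7, 0, 0, -1, 16, 0.9, 2, 0, -1, 17.7, 0.93, 5, 0, -1, 17.7, 0.93, 9, 0, -1, 17.7, 0.93, 13, 0, -1, 17.7, 0.93, 13, 0, -1, 17.7, 0.93, 13, 0]

```text
clock: 33.15
eef_pos: [555.7, 35.5, 81.1]
tcp_rot: [-3.14, 0.0, 1.567]
contact_force: [0.6, -0.6, -0.6]
opening: 0.56
```

Emit:
move_arm:
  targets: [-1, 0, 0, 0, 0, -1, 0, 0, 0, 0]

```text
clock: 33.35
eef_pos: [557.5, 35.8, 83.0]
tcp_rot: [3.138, -0.0, 1.568]
contact_force: [0.5, 0.8, -1.5]
opening: 0.561
```

```bash
python3 - <<'E'
from h import *
f=r.grab_frame("wrist");cv2.imwrite("pics/w14.png",f["img"])
s=r.sense()
b=fit(f,"tin",s["eef_pos"][:2],z0=s["eef_pos"][2]-2.6);print("tin",b,s["eef_pos"])
for _ in range(3): go(554.6,35,12,0); f=r.grab_frame("scene")
E
```

```text
tin (array([557.1,  35.9]), np.float64(0.0607224231754895), 12831) [557.4  35.9  82.8]
go cm [-0.1 -0.3  7. ] turn [np.float64(-0.2)] | jaw now -0.2 q6 0.06 pos [557.1  36.   82.4] tilt [ 0.  0. -1.] t 33.45 F [ 1.4  0.3 -0.7] open 0.562
go cm [-0.1 -0.2  7. ] turn [np.float64(-0.2)] | jaw now -0.2 q6 0.06 pos [556.8  36.   82.1] tilt [ 0.  0. -1.] t 33.5 F [-0.7 -0.4 -0.5] open 0.558
go cm [-0.1 -0.2  7. ] turn [np.float64(-0.2)] | jaw now -0.2 q6 0.06 pos [556.6  36.1  81.8] tilt [ 0.  0. -1.] t 33.55 F [-0.2 -0.5 -0.5] open 0.565
```

Emit:
move_arm:
  targets: [-1, -0.15, -0.2, 2, 0, -1, -0.15, -0.2, 4.5, 0, -1, -0.15, -0.2, 6.3, 0, -1, -0.15, -0.2, 7.2, 0, -1, -0.15, -0.2, 7.6, 0, -1, -0.15, -0.2, 7.7, 0, -1, -0.15, -0.2, 7.7, 0]

```text
clock: 34.3
eef_pos: [554.5, 34.6, 4.3]
tcp_rot: [3.141, -0.0, 1.568]
contact_force: [0.3, -0.3, -1.0]
opening: 0.566
```

Emit:
move_arm:
  targets: [-1, 0, 0, 0.08, 0, -1, 0, 0, 0.12, 0, -1, 0, 0, 0.12, 0]

```text
clock: 34.6
eef_pos: [554.2, 34.6, 2.9]
tcp_rot: [3.141, -0.0, 1.568]
contact_force: [1.1, 0.0, -1.1]
opening: 0.566
```

Emit:
move_arm:
  targets: [-1, 0, 0, 0.08, 0, -1, 0, 0, 0.08, 0]

```text
clock: 34.8
eef_pos: [554.3, 34.6, 2.6]
tcp_rot: [3.141, -0.0, 1.568]
contact_force: [-3.6, -0.8, 9.4]
opening: 0.559
```

Emit:
move_arm:
  targets: [-0.2, 0, 0, 0, 0, 0.8, 0, 0, 0, 0, 1, 0, 0, 0, 0, 1, 0, 0, 0, 0, 1, 0, 0, -1, 0, 1, 0, 0, -4, 0, 1, 0, 0, -9, 0, 1, 0, 0, -14, 0, 1, 0, 0, -19, 0, 1, 0, 0, -24, 0]

```text
clock: 35.8
eef_pos: [553.5, 34.6, 244.6]
tcp_rot: [3.141, -0.0, 1.568]
contact_force: [0.8, -0.3, -0.6]
opening: 0.996
```

Emit:
move_arm:
  targets: [1, -2, 0, -3, 0, 1, -3, 0, -5, 0, 1, -3, 0, -5, 0, 1, -3, 0, -5, 0]

```text
clock: 36.2
eef_pos: [553.7, 4.6, 291.9]
tcp_rot: [3.141, -0.0, 1.568]
contact_force: [-0.8, 0.0, -0.1]
opening: 0.999
```

```bash
python3 - <<'E'
from h import *
f=r.grab_frame("wrist");cv2.imwrite("pics/w15.png",f["img"])
print("tin",fit(f,"tin",(555,34)));print("cube",fit(f,"cube",(557,139),z0=26,yaw0s=(0,)));
go(0,0,0)
E
```

```text
tin (array([554. ,  35.4]), np.float64(0.039163503059240996), 1503)
cube (array([556.1, 140.5,   0. ]), np.float64(0.031949427643943276), 1951)
go cm [ -0.6 -55.2  29.2] turn [] | jaw now -0.1 q6 0.01 pos [553.1   5.  290.3] tilt [-0.  0. -1.] t 36.35 F [ 0.1 -0.1 -0.6] open 0.995
```

View pics/w15.png

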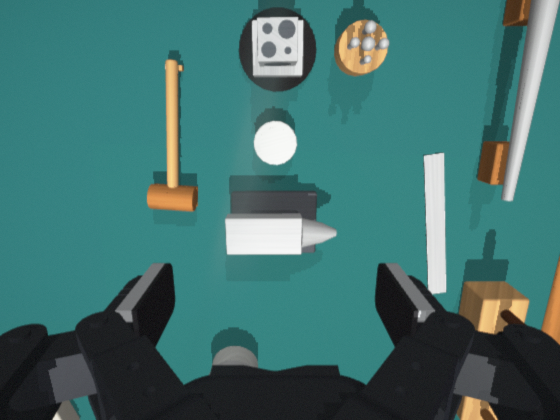

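The wrist view shows all four pieces in place, with the tin at (275,142) between pad and anvil. I'll move aside for a clear final look from the fixed cameras.

Emit:
move_arm:
  targets: [1, -5, -5, 0, 0, 1, -9, -9, 0, 0, 1, -14, -13, 0, 0, 1, -19, -16, 0, 0, 1, -24, -18, 0, 0, 1, -28, -18, 0, 0, 1, -32, -18, 0, 0, 1, -34, -18, 0, 0, 1, -34, -18, 0, 0, 1, -34, -18, 0, 0]

```text
clock: 37.35
eef_pos: [372.4, -335.1, 290.3]
tcp_rot: [-3.14, -0.002, 1.566]
contact_force: [-0.3, 0.2, 0.1]
opening: 1.001
```

```bash
python3 - <<'E'
from h import *
for n in ("top","scene"):
    f=r.grab_frame(n);cv2.imwrite(f"pics/{n}_end.png",f["img"])
    for t,g,z in [("cube",(557,139),26),("stand",(649,139),0),("tin",(554,35),0),("big_tin",(491,-302),0)]:
        print(n,t,fit(f,t,g,z0=z,yaw0s=(0,)))
    print([(t,[np.round(m["position"],0) for m in r.mark_of(f,t)[:1]]) for t in("cone","mallet","big_tin")])
go(0,0,0)
E
```

```text
top cube (array([558.5, 140.2,   0. ]), np.float64(0.07298578199052132), 422)
top stand (array([652. , 138.1]), np.float64(0.10195281364578351), 492)
top tin (array([556.2,  35.8]), np.float64(0.13618449861334112), 403)
top big_tin (array([ 493.1, -302.5]), np.float64(0.09539453294489555), 949)
[('cone', [array([352., 322.,  -7.])]), ('mallet', [array([427., -34.,   3.])]), ('big_tin', [array([ 491., -298.,   -1.])])]
scene cube (array([556.1, 138.9,   0.2]), np.float64(0.1216834481540364), 444)
scene stand (array([648.8, 139.1]), np.float64(0.12736775525150637), 589)
scene tin (array([553.7,  34.7]), np.float64(0.18901550148855353), 382)
scene big_tin (array([ 490.6, -302.8]), np.float64(0.06299473858842489), 1241)
[('cone', [array([355., 319.,   1.])]), ('mallet', []), ('big_tin', [array([ 492., -304.,   -1.])])]
go cm [ 33.4 -37.4  29.2] turn [] | jaw now -0.1 q6 -0.73 pos [ 373.1 -334.9  291.8] tilt [ 0. -0. -1.] t 38.15 F [-0.1  0.5 -0.7] open 0.997
```

View pics/top_end.png

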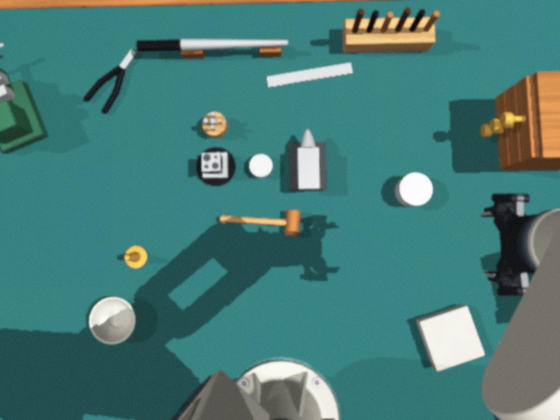

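View pics/scene_end.png

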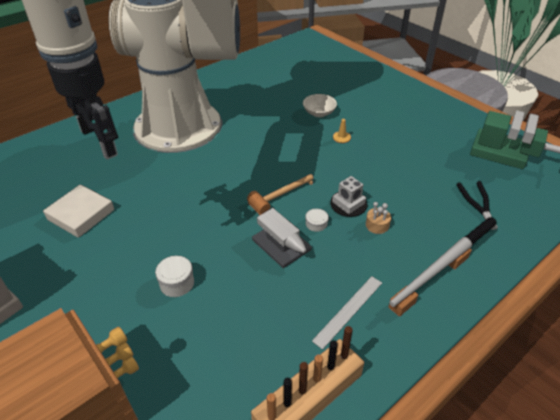

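The fixed cameras agree. Block and cube are on the pad at (215,166), the stand is directly behind it at (214,124) and the tin is between pad and anvil at (261,166). The mallet, cone and big tin haven't moved.

```bash
python3 -c "
from rig import r
print(r.sign_off())"
```

```text
the job is handed in; nothing more can be done
None
```

I set up the bench in the order you asked and handed the job in at about 38 s, with the gripper empty and well clear of everything. `sign_off` gives no verdict, so these are my own last checks:

| Piece | Result from the camera fits |
|---|---|
| Block on pad | Centred to within about 1 mm, square to the bench |
| Cube on block | Upright, about 1–2 mm off the block's middle |
| Stand behind pad | About 20 mm gap (19–22 mm depending on the camera), in line within about 1 mm |
| Tin between pad and anvil | At about (554, 35) mm, within 1–2 mm of the midpoint I worked out, (554.6, 34.4) |
| Big tin, cone, mallet | Not moved, to within measurement noise |

- **Camera disagreement:** the cameras disagree by 2–3 mm along x, the top one reading farthest. I judged each placing by positions from the same camera where I could.
- **Poor or failed fits:** the last fixed-camera fits of the stand and tin were rougher than the wrist camera's. The pad could not be refitted once the block and cube covered it. In the last scene picture the network missed the mallet, which does show there and in the top view.
- **Tin grip:** the fingers closed to about 48 mm on the 52 mm tin, but it hung level and centred in the pictures.

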